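# Slide the weight into the tray's corner and put it on the balance

## Task

Tip the square wooden tray by its handle so that the flat steel weight slides down into the open corner, hold it there until the weight has come to rest, then gently lower the tray until it is level again. Pick the weight out of that corner and set it down gently, flat and near the middle of the balance's round pan; do not drop it. Leave the bottles and the telephone standing where they are.

Things in the scene. Friction and masses are not known exactly. Their poses are not given: they have to be found in the camera images.
- tray (a joint): tilt of the tray in rad: 0 = level (it rests there by its own weight), grows as the handle end is lifted about the hinge, stop at 0.75. Nothing but you holds it up (about 0.6 kg; some 4 N at the handle). Its floor is slippery: at 0.6 rad the weight slides to the open corner within about a second, below 0.45 rad it may stick.
- tray_floor (a point): centre of the tray's floor, on its top face. Square tray of light wood, 180 x 180 mm inside, walls 8 mm thick and 18 mm high, set cornerwise: y runs along the diagonal from the open corner (hinge end) to the opposite corner (handle end). Level, the floor's top is 36 mm above the table. Four 5 mm brass rods cross 18 mm above the upper half, so the weight slides beneath but cannot be lifted out there.
- tray_handle (a point): middle of the handle: a level round bar of dark wood, 12 mm thick, 116 mm long, on two posts 100 mm apart, above the tray near its handle end. Axes fixed to the tray: x along the bar, y along the diagonal from open corner to handle, z up. Level, its middle is 106 mm above the table, with 40 mm free beneath it. It can turn between finger pads while the hand stays upright.
- tray_hinge (a point): middle of the hinge line (runs along the point's x, level, 30 mm above the table). Axes as tray_handle. The handle bar is 180 mm along y and 76 mm along z from it.
- tray_corner (a point): where the weight's centre lies when it rests in the open corner (4 mm above the tray floor). Axes as tray_handle. The tip of this corner has no wall: the walls stop 52 mm apart and the weight rests on their ends, nose out over a pointed floor lip. There it can be taken from above, one finger at the nose and one behind, closing along y over 60 mm; the nearest rod is 84 mm away along y.
- disc_center (a point): centre (half-way up) of the flat round steel weight with a dark inset, 60 mm in diameter, 8 mm thick, about 0.19 kg; z is its axis. It starts lying loose beneath the rods in the tray.
- scale_pan (a point): centre of the top face of the balance's round steel pan, 128 mm in diameter, 42 mm above the table. The balance is a fixed white body 190 x 150 x 30 mm with a dark display on the robot's side; the pan does not move.
- bottle_rack: fixed wooden block 150 x 140 x 22 mm carrying eight gold-capped bottles, 102 mm tall in all; it and the balance change places. Origin under its centre.
- roller_a: bystander: a glass roll-on bottle with a gold cap, 22 mm across, 80 mm tall. Origin at the centre of its underside.
- roller_b: bystander: a second such roll-on bottle, nearer the robot. Origin at the centre of its underside.
- carafe: bystander: a round carafe of red perfume with a glass stopper, 68 mm across, 146 mm tall. Origin at the centre of its underside.
- dropper: bystander: an amber dropper bottle, 44 mm across, 128 mm tall. Origin at the centre of its underside.
- squeeze: bystander: a white squeeze bottle, 64 mm across, 195 mm tall with its bent spout. Origin at the centre of its underside.
- phone: bystander: a telephone lying flat, 75 x 150 x 9 mm. Origin at the centre of its underside.
- disc: the steel weight itself; origin at the centre of its underside, axes as disc_center.
- scale: the balance; origin under its centre, the pan's centre 22 mm along its x.
Mind the look-alikes: they are no part of the job. There is more than one size of the disc; the job needs the larger.

How it is judged:
By the outcome, as a careful person would: the job done as asked, in the order asked, and still so for the second after the job is handed in, with the robot touching nothing.
It also fails if it takes over 54 s, if anything falls off the work surface, if the arm or the gripper's body presses on something with over 40 N, if the wrist force passes 120 N, or if a joint passes its speed limit or range.

## Robot

A 7-joint arm with a two-finger parallel gripper is mounted at the origin on the work surface. World frame = base frame: x ahead of the robot, y to its left, z up, the work surface at z = 0. Lengths are in m, angles in rad, forces in N, time in s.
With the tool pointing down it reaches from about 0.4 to 0.85 m from the base axis. Payload 4.5 kg.
Tool frame: the origin (TCP) lies between the finger pads; the fingertips stand 11 mm ahead of it and the grasp point (between the pads) lies 8 mm behind it (r.nose_length is the distance from the TCP to the fingertips, in m); z points along the fingers, y is the line along which they close (so a half turn about z gives the same grasp; the last joint's range is limited). The gripper opens to 88 mm and grips with 3 to 60 N. Pads are 18 mm wide; open, the fingers measure 123 mm over their backs; the gripper's body (75 mm by 187 mm) begins 45 mm behind the grasp point.
Start: joints at [-1.098, 0.689, -0.195, 1.565, 0.157, 0.902, -0.215], TCP at [0.266, 0.566, 0.25] pointing down, gripper open.
Joint ranges: [-3.01, 3.01], [-0.46, 2.08], [-1.47, 1.51], [0.13, 2.56], [-1, 4.14], [0.04, 2.09], [-2.66, 2.66]. Speed limits (rad/s): [2.57, 2.57, 3.14, 3.14, 3.14, 3.14, 3.14].

## Interface

Orientations are given as a unit quaternion [x, y, z, w].
In Python, from plant import get_state, snapshot, camera_model, r gives the robot as it stands.
- The arm moves only by the shell command python3 -m inch 'ROWS' [FORCE]. ROWS is text: rows parted by semicolons, each of 7 numbers parted by spaces: the opening, from -1 (shut) to 1 (fully open), then the shift along the tool's x, y, z in m, then the turn, a rotation vector about the tool's x, y, z in rad. A call has 1 to 20 rows; each row shifts and turns the commanded pose from where the row before left it, along the tool's axes as they then stand; what a row does not reach is not made up. A row lasts 1/12 s, in which the tool goes at most 41.7 mm and 7.16 degrees, less where a joint would pass 70% of its speed; a pose out of reach is approached as far as the arm can. A call is refused whole if a number of a shift passes 0.0417 or a number of a turn 0.125, either way. A call with a gripper value outside its range is refused whole. The fingers move at their own pace and stop on an object; FORCE is the grip in N (left out, the last holds). Time passes only in rows, so rows that do not move let the fingers close. It gives the time, the measured TCP pose, the force, the opening and the grip force at its end, in the units of the state.
- get_state(): the state, without advancing time (a new reading comes with each control period).
- snapshot(name): name is "scene" or "top" or "wrist"; returns (picture, depth): 480x640x3 uint8, red, green, blue; 480x640 float32, m along the optical axis (not along the pixel's ray), 0 where there is no reading.
- camera_model(name): a dict with "intrinsics" (3x3 intrinsics, pixels), "dist" ([k1, k2, p1, p2, k3] as OpenCV has them; the pictures are not rectified), "view" (4x4, takes a point from world to camera coordinates). Camera axes: x right, y down, z forward; pixel columns grow to the right and rows downward; lengths in m; the calibration is good to about 2 mm. A picture is of the moment at which its call begins: read the wrist's pose just before it. camera_model takes no time and is no camera call; for the wrist camera it gives the pose at the moment of the call.
- r.finish_job(): hands the job in; it is judged then, once.
The state is a dict: "clock": time; "q": joint angles; "qd": joint speeds; "joint_torque": joint torques, N m; "tool_pos": TCP position; "eef_rot": TCP orientation; "contact_force": force on the tool from outside, world axes, zero at the start; "moment": the same for the moment, N m; "opening": opening from 0.0 (shut) to 1.0 (fully open); "finger_force": force on a finger pad.
Only numpy, scipy, OpenCV 4.12 (cv2) and the standard library are available. Lean on these libraries where they do the work, as an engineer would, in place of code of your own. Each camera call takes 0.05 s, during which the arm holds its last target. There are 200 camera calls.

## Working session

There is one attempt and no reset: what is moved stays moved. The work goes in short steps, Python scripts to look and compute and a shell command to move; the robot and the scene stay as the last step left them, time stands still between calls to the robot, and variables do not carry over. Pictures are saved under pics/ and viewed, at most 10 in all, crops included, and the job is handed in when it is done.

```bash
mkdir -p pics
cat > h.py <<'E'
import numpy as np, cv2
from plant import get_state, snapshot, camera_model, r
from scipy.spatial.transform import Rotation as R
def ray(m,uv):
    K=np.array(m["intrinsics"]);V=np.array(m["view"])
    p=cv2.undistortPoints(np.array(uv,float).reshape(-1,1,2),K,np.array(m["dist"],float)).reshape(-1,2)
    d=np.c_[p,np.ones(len(p))]@V[:3,:3]
    return -V[:3,:3].T@V[:3,3],d
def onplane(m,uv,z):
    c,d=ray(m,uv); return c+d*((z-c[2])/d[:,2])[:,None]
def cloud(m,dep):
    v,u=np.mgrid[:480,:640]; c,d=ray(m,np.c_[u.ravel(),v.ravel()])
    return (c+d*dep.reshape(-1,1)).reshape(480,640,3)
E
python3 - <<'E'
from h import *
s=get_state();print({k:np.round(v,3) for k,v in s.items()},R.from_quat(s['eef_rot']).as_matrix().round(3))
for n in("top","scene"):
    m=camera_model(n);p,d=snapshot(n);cv2.imwrite(f"pics/{n}.png",p[:,:,::-1]);np.savez(f"pics/{n}.npz",p=p,d=d)
    print(n,np.round(ray(m,[[320,240]]),3))
E
```

```text
{'clock': np.float64(0.0), 'q': array([-1.098,  0.69 , -0.195,  1.566,  0.157,  0.903, -0.215]), 'qd': array([-0.001,  0.001,  0.001,  0.   ,  0.001,  0.001,  0.001]), 'joint_torque': array([-2.0000e-03, -5.2756e+01, -1.2680e+00, -1.5343e+01, -5.3000e-02,
        6.0000e-03,  0.0000e+00]), 'tool_pos': array([0.265, 0.565, 0.249]), 'eef_rot': array([ 0.218,  0.976, -0.001, -0.   ]), 'contact_force': array([ 0.196,  0.321, -0.326]), 'moment': array([ 0.018, -0.031,  0.038]), 'finger_force': np.float64(0.0), 'opening': np.float64(0.995)} [[-0.905  0.425 -0.001]
 [ 0.425  0.905 -0.002]
 [-0.    -0.002 -1.   ]]Traceback (most recent call last):
  File "<stdin>", line 5, in <module>
    return _wrapfunc(a, 'round', decimals=decimals, out=out)
    return _wrapit(obj, method, *args, **kwds)
    conv = _array_converter(obj)
ValueError: setting an array element with a sequence. The requested array has an inhomogeneous shape after 1 dimensions. The detected shape was (2,) + inhomogeneous part.
```

View pics/top.png

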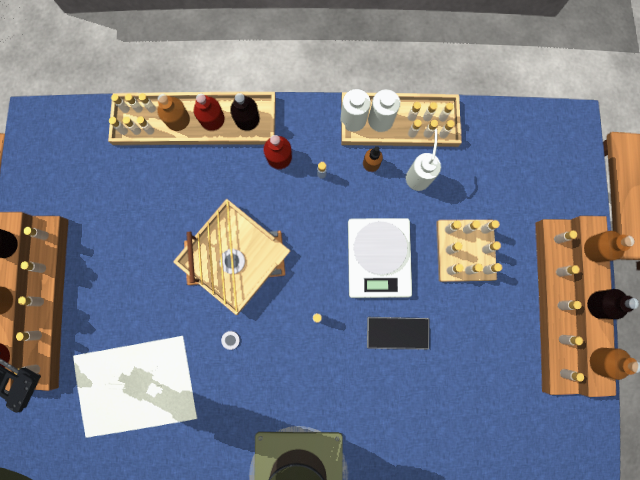

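The top view shows the tray centred near (232,257). Its handle bar is on the left at (190,258) and its open corner on the right at (288,252). The disc is under the rods at (234,261), the pan is at (381,247) and a small look-alike disc is at (230,340).

Run:
```python
from h import *
m=camera_model("top");p,d=snapshot("top");P=cloud(m,d)
np.savez("pics/top.npz",p=p,d=d)
print("cam",ray(m,[[320,240]])[0].round(3))
hsv=cv2.cvtColor(p,cv2.COLOR_RGB2HSV)
Z=P[...,2]
def reg(u0,u1,v0,v1): 
    M=np.zeros((480,640),bool);M[v0:v1,u0:u1]=1;return M
# handle bar
M=reg(175,205,225,290)&(Z>.095)&(Z<.13)
q=P[M];print("handle",len(q),q.mean(0).round(4),q.min(0).round(3),q.max(0).round(3))
v=np.linalg.svd(q[:,:2]-q[:,:2].mean(0))[2][0];t=(q[:,:2]-q[:,:2].mean(0))@v
print("dir",v.round(3),t.min(),t.max(),"mid",(q[:,:2].mean(0)+v*(t.min()+t.max())/2).round(4))
dark=reg(180,200,225,290)&(hsv[...,2]<130)&(hsv[...,0]<20)
vv,uu=np.nonzero(dark);print("dark px",len(uu),uu.mean(),vv.mean(),vv.min(),vv.max())
# pan
M=reg(350,412,218,275)&(Z>.036)&(Z<.05)
q=P[M];(c,rr)=cv2.minEnclosingCircle(q[:,:2].astype(np.float32));print("pan",q.mean(0).round(4),c,rr)
# tray floor pts
M=reg(170,295,195,320)&(Z>.03)&(Z<.062)&(hsv[...,0]<35)&(hsv[...,1]>60)
q=P[M];rect=cv2.minAreaRect(q[:,:2].astype(np.float32));print("tray",rect,cv2.boxPoints(rect).round(4).tolist())
for n,pl in(("discpx",(234,261)),("scalectr",(380,258))): print(n,onplane(m,[pl],.044 if n=="discpx" else .03).round(4))
for n in("scene",):
    m=camera_model(n);p,d=snapshot(n);cv2.imwrite(f"pics/{n}.png",p[:,:,::-1]);np.savez(f"pics/{n}.npz",p=p,d=d)
t=np.load("pics/top.npz")['p'][190:325,165:420,::-1];cv2.imwrite("pics/topc.png",cv2.resize(t,None,fx=3,fy=3,interpolation=2))
```

```text
cam [ 0.388 -0.041  1.247]
handle 279 [0.505  0.2439 0.1115] [0.449 0.233 0.103] [0.562 0.256 0.117]
dir [-0.994 -0.113] -0.05757674235772672 0.05688408884163164 mid [0.5054 0.2439]
dark px 236 191.50423728813558 256.21610169491527 232 284
pan [ 0.5366 -0.19    0.0429] (0.5378803610801697, -0.18611280620098114) 0.0844302624464035
tray ((0.5111909508705139, 0.1562318652868271), (0.21024399995803833, 0.19750919938087463), 51.56275939941406) [[0.3684999942779541, 0.13529999554157257], [0.5231999754905701, 0.012500000186264515], [0.6539000272750854, 0.17720000445842743], [0.4991999864578247, 0.30000001192092896]]
discpx [[0.5031 0.1555 0.044 ]]
scalectr [[ 0.5137 -0.1913  0.03  ]]
```

View pics/topc.png

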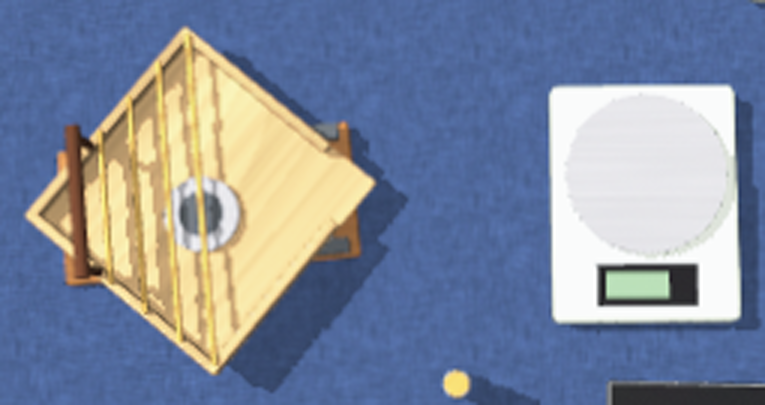

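View pics/scene.png

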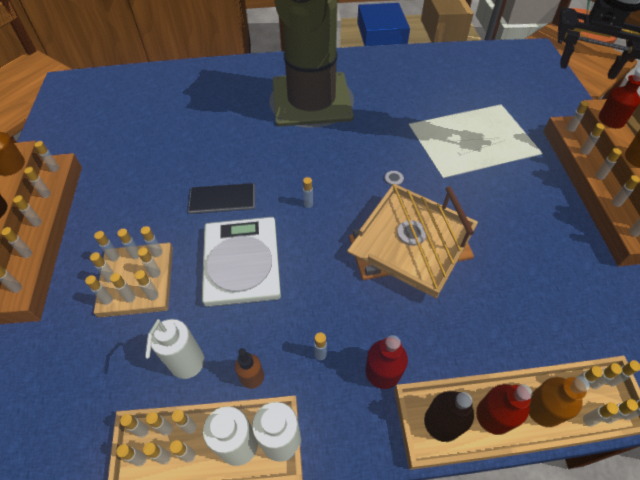

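The crop shows the handle bar on the left at about (77,200), the brass rods, the disc at (205,213) and the open lip at (373,183). The scene view agrees. The handle midpoint is about (0.505, 0.244), with the tray's y axis along about 96°. I'll move above the handle now.

```bash
python3 -m inch '1 0 0 0 0 0 -.109; 1 0 0 0 0 0 -.109; 1 0 0 0 0 0 -.109; 1 0 0 0 0 0 -.109; 1 0 0 0 0 0 -.109; 1 -.0147 -.0246 0 0 0 0; 1 -.0147 -.0246 0 0 0 0; 1 -.0147 -.0246 0 0 0 0; 1 -.0147 -.0246 0 0 0 0; 1 -.0147 -.0246 0 0 0 0; 1 -.0147 -.0246 0 0 0 0; 1 -.0147 -.0246 0 0 0 0; 1 -.0147 -.0246 0 0 0 0; 1 -.0147 -.0246 0 0 0 0; 1 -.0147 -.0246 0 0 0 0; 1 -.0147 -.0246 0 0 0 0; 1 -.0147 -.0246 0 0 0 0; 1 -.0147 -.0246 0 0 0 0; 1 -.0147 -.0246 0 0 0 0'
python3 -m inch '1 0 0 0 0 0 0; 1 0 0 0 0 0 0; 1 0 0 0 0 0 0'
python3 - <<'E'
from h import *
s=get_state();print(np.round(s['tool_pos'],4),R.from_quat(s['eef_rot']).as_matrix().round(3))
m=camera_model("wrist");p,d=snapshot("wrist");cv2.imwrite("pics/w1.png",p[:,:,::-1]);np.savez("pics/w1.npz",p=p,d=d)
P=cloud(m,d);Z=P[...,2];print("cam",ray(m,[[320,240]])[0].round(3))
M=(Z>.102)&(Z<.122)&(abs(P[...,0]-.505)<.09)&(abs(P[...,1]-.244)<.03)
q=P[M][:,:2]
if len(q):
    rc=cv2.minAreaRect(q.astype(np.float32));print(len(q),rc,Z[M].max())
    v=np.linalg.svd(q-q.mean(0),full_matrices=False)[2][0];print(v,q.mean(0))
E
```

```text
clock: 1.73
tool_pos: [0.5073, 0.2437, 0.2495]
eef_rot: [-0.053, 0.999, -0.0, -0.0]
contact_force: [0.4, 0.9, -0.6]
opening: 0.997
finger_force: 0.0
clock: 1.98
tool_pos: [0.5061, 0.2459, 0.2496]
eef_rot: [-0.053, 0.999, 0.0, -0.0]
contact_force: [0.2, 0.8, 0.6]
opening: 1.001
finger_force: 0.0
[0.5061 0.2459 0.2496] [[-0.994 -0.107 -0.001]
 [-0.107  0.994  0.001]
 [ 0.001  0.001 -1.   ]]
cam [0.435 0.238 0.386]
2959 ((0.5061731934547424, 0.24425728619098663), (0.11568840593099594, 0.011988179758191109), 6.3583245277404785) 0.1147222204715157
[0.99370782 0.11200339] [0.50247809 0.24404613]
```

View pics/w1.png

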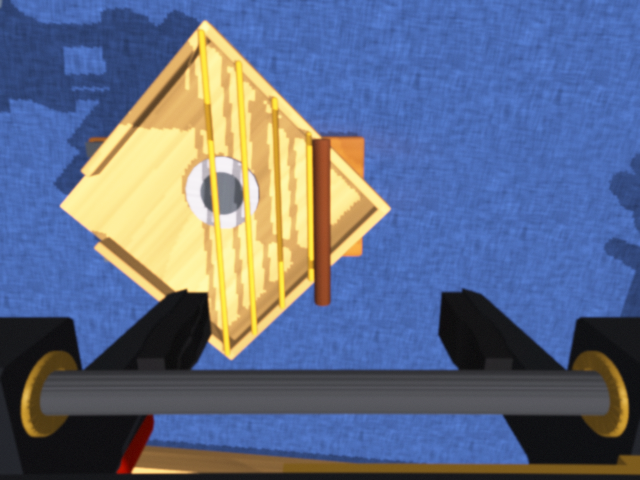

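The wrist view shows the bar running from (321,140) to (323,302). It measures 116 × 12 mm and is centred at (0.5062, 0.2442), so it matches the given sizes. I'll descend and grip it.

```bash
python3 -m inch '1 0 -.0017 .025 0 0 0; 1 0 0 .03 0 0 0; 1 0 0 .03 0 0 0; 1 0 0 .03 0 0 0; 1 0 0 .025 0 0 0; 1 0 0 .0115 0 0 0; 1 0 0 0 0 0 0; 0 0 0 0 0 0 0; -1 0 0 0 0 0 0; -1 0 0 0 0 0 0; -1 0 0 0 0 0 0; -1 0 0 0 0 0 0; -1 0 0 0 0 0 0; -1 0 0 0 0 0 0; -1 0 0 0 0 0 0' 18
```

```text
clock: 3.28
tool_pos: [0.5069, 0.2435, 0.0984]
eef_rot: [-0.053, 0.999, 0.0, 0.0]
contact_force: [-0.1, -0.8, -0.9]
opening: 0.416
finger_force: 0.0
```

```bash
python3 -m inch '-1 0 0 0 0 0 0; -1 0 0 0 0 0 0; -1 0 0 0 0 0 0; -1 0 0 0 0 0 0; -1 0 0 0 0 0 0; -1 0 0 0 0 0 0; -1 0 0 0 0 0 0' 18
python3 -c "
import numpy as np
th=np.linspace(0,.63,19);y=180*np.cos(th)-76*np.sin(th);z=180*np.sin(th)+76*np.cos(th)
for a,b in zip(np.diff(y),np.diff(z)):print('%.1f %.1f'%(a,-b))"
```

```text
clock: 3.87
tool_pos: [0.5068, 0.244, 0.0982]
eef_rot: [-0.053, 0.999, 0.0, 0.0]
contact_force: [-0.5, 1.1, -0.9]
opening: 0.126
finger_force: 17.7
-2.8 -6.3
-3.0 -6.2
-3.2 -6.0
-3.4 -5.9
-3.6 -5.8
-3.8 -5.7
-4.0 -5.5
-4.2 -5.4
-4.4 -5.2
-4.6 -5.1
-4.7 -4.9
-4.9 -4.8
-5.1 -4.6
-5.2 -4.4
-5.4 -4.2
-5.5 -4.0
-5.7 -3.8
-5.8 -3.6
```

```bash
python3 -m inch '-1 0 -.0028 -.0063 0 0 0; -1 0 -.0030 -.0062 0 0 0; -1 0 -.0032 -.0060 0 0 0; -1 0 -.0034 -.0059 0 0 0; -1 0 -.0036 -.0058 0 0 0; -1 0 -.0038 -.0057 0 0 0; -1 0 -.0040 -.0055 0 0 0; -1 0 -.0042 -.0054 0 0 0; -1 0 -.0044 -.0052 0 0 0'
```

```text
clock: 4.62
tool_pos: [0.5103, 0.2116, 0.1511]
eef_rot: [-0.053, 0.999, 0.001, 0.0]
contact_force: [0.3, 3.4, -5.1]
opening: 0.121
finger_force: 18.1
```

```bash
python3 -m inch '-1 0 -.0046 -.0051 0 0 0; -1 0 -.0047 -.0049 0 0 0; -1 0 -.0049 -.0048 0 0 0; -1 0 -.0051 -.0046 0 0 0; -1 0 -.0052 -.0044 0 0 0; -1 0 -.0054 -.0042 0 0 0; -1 0 -.0055 -.0040 0 0 0; -1 0 -.0057 -.0038 0 0 0; -1 0 -.0058 -.0036 0 0 0; -1 0 0 0 0 0 0; -1 0 0 0 0 0 0; -1 0 0 0 0 0 0; -1 0 0 0 0 0 0; -1 0 0 0 0 0 0; -1 0 0 0 0 0 0; -1 0 0 0 0 0 0; -1 0 0 0 0 0 0; -1 0 0 0 0 0 0; -1 0 0 0 0 0 0; -1 0 0 0 0 0 0'
python3 - <<'E'
from h import *
a=[]
for n in("top","wrist"):
    p,d=snapshot(n);a.append(p)
t=cv2.resize(a[0][190:325,165:320],(460,400));cv2.imwrite("pics/tilt.png",np.hstack([t,cv2.resize(a[1],(340,400))])[...,::-1])
E
```

```text
clock: 6.28
tool_pos: [0.5155, 0.1642, 0.1895]
eef_rot: [-0.053, 0.999, -0.0, 0.0]
contact_force: [3.3, 0.9, -4.8]
opening: 0.123
finger_force: 18.2
```

View pics/tilt.png

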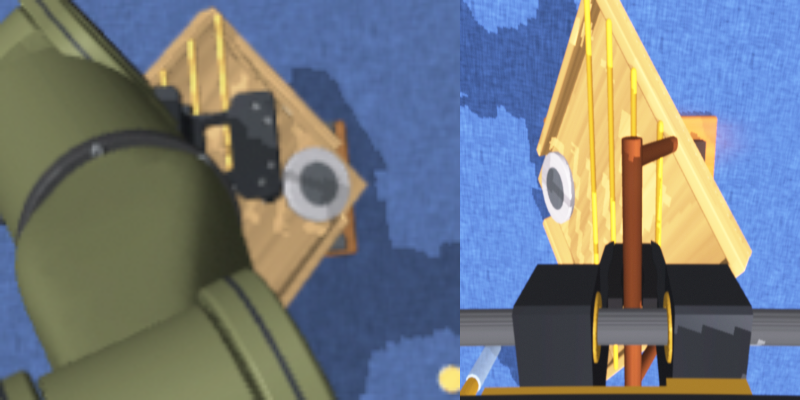

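The tilt view shows the disc in the open corner, at (317,184) in the left panel and (557,187) in the right. I'll hold a little longer and then lower slowly along the reversed arc.

```bash
python3 -m inch '-1 0 0 0 0 0 0; -1 0 0 0 0 0 0; -1 0 0 0 0 0 0; -1 0 0 0 0 0 0; -1 0 0 0 0 0 0; -1 0 0 0 0 0 0; -1 0 .0029 .0018 0 0 0; -1 0 .0029 .0018 0 0 0; -1 0 .0029 .0019 0 0 0; -1 0 .0028 .0019 0 0 0; -1 0 .0028 .0020 0 0 0; -1 0 .0027 .0020 0 0 0; -1 0 .0027 .0021 0 0 0; -1 0 .0027 .0021 0 0 0; -1 0 .0026 .0022 0 0 0; -1 0 .0026 .0022 0 0 0; -1 0 .0026 .0023 0 0 0; -1 0 .0025 .0023 0 0 0; -1 0 .0025 .0024 0 0 0; -1 0 .0024 .0024 0 0 0'
python3 -m inch '-1 0 .0024 .0024 0 0 0; -1 0 .0023 .0025 0 0 0; -1 0 .0023 .0025 0 0 0; -1 0 .0023 .0026 0 0 0; -1 0 .0022 .0026 0 0 0; -1 0 .0022 .0026 0 0 0; -1 0 .0021 .0027 0 0 0; -1 0 .0021 .0027 0 0 0; -1 0 .0020 .0027 0 0 0; -1 0 .0020 .0028 0 0 0; -1 0 .0019 .0028 0 0 0; -1 0 .0019 .0029 0 0 0; -1 0 .0018 .0029 0 0 0; -1 0 .0018 .0029 0 0 0; -1 0 .0017 .0029 0 0 0; -1 0 .0017 .0030 0 0 0; -1 0 .0016 .0030 0 0 0; -1 0 .0016 .0030 0 0 0'
```

```text
clock: 8.05
tool_pos: [0.5109, 0.2023, 0.1599]
eef_rot: [-0.053, 0.999, 0.0, -0.0]
contact_force: [2.2, -0.2, -3.8]
opening: 0.123
finger_force: 18.1
clock: 9.55
tool_pos: [0.5071, 0.2373, 0.1102]
eef_rot: [-0.053, 0.999, -0.001, -0.0]
contact_force: [1.4, -2.7, -5.3]
opening: 0.117
finger_force: 18.2
```

```bash
python3 -m inch '-1 0 .0015 .0030 0 0 0; -1 0 .0015 .0030 0 0 0; -1 0 .0007 .0016 0 0 0; -1 0 .0007 .0016 0 0 0; -1 0 0 0 0 0 0; -1 0 0 0 0 0 0'
```

```text
clock: 10.05
tool_pos: [0.5067, 0.2417, 0.1013]
eef_rot: [-0.053, 0.999, -0.0, -0.0]
contact_force: [-0.8, -4.1, -6.2]
opening: 0.117
finger_force: 18.2
```

```bash
python3 -m inch '-1 0 .0007 .0011 0 0 0; -1 0 .0005 .0011 0 0 0; -1 0 .0005 .0011 0 0 0; -1 0 0 0 0 0 0; -1 0 0 0 0 0 0; -1 0 0 0 0 0 0'
```

```text
clock: 10.55
tool_pos: [0.5065, 0.2432, 0.0981]
eef_rot: [-0.053, 0.999, -0.0, -0.0]
contact_force: [-2.1, -5.2, -6.4]
opening: 0.12
finger_force: 18.3
```

```bash
python3 -m inch '-1 0 .0003 .0008 0 0 0; -1 0 .0003 .0008 0 0 0; -1 0 .0002 .0006 0 0 0; -1 0 0 0 0 0 0; -1 0 0 0 0 0 0; -1 0 0 0 0 0 0'
python3 - <<'E'
from h import *
m=camera_model("wrist");p,d=snapshot("wrist");P=cloud(m,d);Z=P[...,2];cv2.imwrite("pics/w2.png",p[...,::-1])
hsv=cv2.cvtColor(p,cv2.COLOR_RGB2HSV)
M=(hsv[...,0]<35)&(hsv[...,1]>60)&(Z>.025)&(Z<.1)&(P[...,1]<.2)&(P[...,1]>.05)&(abs(P[...,0]-.52)<.04)
q=P[M];A=np.c_[q,np.ones(len(q))];c=np.linalg.lstsq(np.c_[q[:,:2]-[.52,.1],np.ones(len(q))],q[:,2],rcond=None)[0];print(len(q),c)
E
```

```text
clock: 11.05
tool_pos: [0.5065, 0.244, 0.0962]
eef_rot: [-0.053, 0.999, -0.0, -0.0]
contact_force: [-1.0, -5.7, -3.4]
opening: 0.123
finger_force: 18.0
28337 [-0.02539631  0.05554249  0.03631823]
```

```bash
python3 -m inch '-1 0 -.0005 .0006 0 0 0; -1 0 -.0005 .0006 0 0 0; -1 0 0 .0004 0 0 0; -1 0 0 0 0 0 0; -1 0 0 0 0 0 0; -1 0 0 0 0 0 0'
```

```text
clock: 11.6
tool_pos: [0.5067, 0.244, 0.0959]
eef_rot: [-0.053, 0.999, 0.0, 0.0]
contact_force: [-3.3, -5.0, 5.5]
opening: 0.12
finger_force: 17.3
```

```bash
python3 -m inch '-.6 0 0 -.0005 0 0 0; -.4 0 0 -.0005 0 0 0; 0 0 0 0 0 0 0; 0 0 0 0 0 0 0; 0 0 0 0 0 0 0; 1 0 0 -.01 0 0 0; 1 0 0 -.03 0 0 0; 1 0 0 -.03 0 0 0; 1 0 -.01 -.03 0 0 0; 1 0 -.03 -.03 0 0 0; 1 0 -.03 0 0 0 0; 1 0 -.03 0 0 0 0; 1 0 -.03 0 0 0 0; 1 0 -.015 0 0 0 0; 1 0 0 0 0 0 0; 1 0 0 0 0 0 0; 1 0 0 0 0 0 0' 18
cat > disc.py <<'E'
from h import *
import sys
s=get_state();Rm=R.from_quat(s['eef_rot']).as_matrix();T=np.array(s['tool_pos'])
m=camera_model("wrist");p,d=snapshot("wrist");cv2.imwrite(sys.argv[1],p[...,::-1]);P=cloud(m,d);Z=P[...,2]
hsv=cv2.cvtColor(p,cv2.COLOR_RGB2HSV);zt=float(sys.argv[2])
M=((hsv[...,1]<70)&(abs(Z-zt)<.006)).astype(np.uint8)
cs=cv2.findContours(M,cv2.RETR_EXTERNAL,cv2.CHAIN_APPROX_NONE)[0]
for c in sorted(cs,key=cv2.contourArea)[::-1][:2]:
    if len(c)<20: continue
    w=onplane(m,c.reshape(-1,2),zt);(x,y),rr=cv2.minEnclosingCircle(w[:,:2].astype(np.float32))
    e=cv2.fitEllipse(w[:,:2].astype(np.float32));k=np.zeros_like(M);cv2.drawContours(k,[c],-1,1,-1)
    zz=Z[(k>0)&(Z>0)];print("px",c.mean((0,1)).round(),"circle",round(x,4),round(y,4),round(rr,4),"ell",np.round(e[0],4),np.round(e[1],4),"z",np.median(zz).round(4),"tool",(Rm.T@(np.r_[e[0],zt]-T)).round(4))
print("T",T.round(4),Rm[:,1].round(3),s['clock'])
E
python3 disc.py pics/w3.png .044
```

```text
clock: 13.02
tool_pos: [0.5221, 0.1017, 0.2254]
eef_rot: [-0.054, 0.999, 0.001, 0.0]
contact_force: [0.0, -0.4, -0.2]
opening: 1.003
finger_force: 0.0
px [290. 211.] circle 0.5253 0.0759 0.0304 ell [0.5249 0.076 ] [0.0587 0.0592] z 0.0449 tool [ 0.0002 -0.0261  0.1813]
px [ 10. 202.] circle 0.5419 -0.1444 0.0461 ell [ 0.5442 -0.1361] [0.0216 0.0959] z 0.0427 tool [ 0.0038 -0.239   0.181 ]
T [0.5221 0.1017 0.2254] [-0.108  0.994  0.002] 13.0167
```

View pics/w3.png

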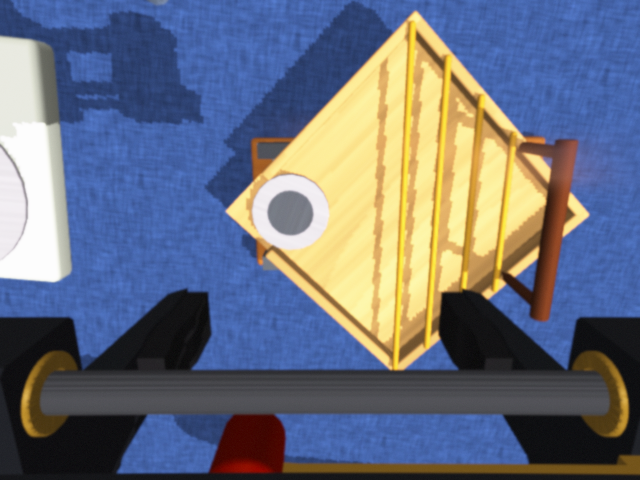

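The disc sits in the open corner at (290,211), centred at (0.525, 0.076). It measures 59–60 mm across and its top is at z 0.044, so it is the right one, and the tray is level. I'll descend part-way and check again.

```bash
python3 -m inch '1 0 -.013 .02 0 0 0; 1 0 -.0131 .03 0 0 0; 1 0 0 .03 0 0 0; 1 0 0 .02 0 0 0; 1 0 0 .01 0 0 0; 1 0 0 0 0 0 0; 1 0 0 0 0 0 0; 1 0 0 0 0 0 0'; python3 disc.py pics/w4.png .044
```

```text
clock: 13.73
tool_pos: [0.5258, 0.0751, 0.116]
eef_rot: [-0.054, 0.999, 0.0, 0.001]
contact_force: [-1.1, 0.2, 0.6]
opening: 0.999
finger_force: 0.0
px [325. 255.] circle 0.5251 0.0754 0.0304 ell [0.5249 0.0759] [0.0588 0.0596] z 0.0449 tool [0.0009 0.0009 0.072 ]
T [0.5258 0.0751 0.116 ] [-0.107  0.994  0.001] 13.7333
```

Down to z 0.050 (tips about 0.039), closing after a force check.

```bash
python3 -m inch '1 .0005 .0005 .02 0 0 0; 1 0 0 .02 0 0 0; 1 0 0 .015 0 0 0; 1 0 0 .007 0 0 0; 1 0 0 .004 0 0 0; 1 0 0 0 0 0 0; 1 0 0 0 0 0 0; 1 0 0 0 0 0 0'
```

```text
clock: 14.45
tool_pos: [0.5251, 0.0746, 0.0498]
eef_rot: [-0.053, 0.999, 0.0, 0.001]
contact_force: [-0.1, -0.3, -0.1]
opening: 1.002
finger_force: 0.0
```

```bash
python3 -m inch '.5 0 .0005 .0007 0 0 0; .3 0 0 0 0 0 0; .3 0 0 0 0 0 0; -1 0 0 0 0 0 0; -1 0 0 0 0 0 0; -1 0 0 0 0 0 0; -1 0 0 0 0 0 0; -1 0 0 0 0 0 0; -1 0 0 0 0 0 0; -1 0 0 0 0 0 0; -1 0 0 0 0 0 0; -1 0 0 0 0 0 0' 25
```

```text
clock: 15.45
tool_pos: [0.5244, 0.0753, 0.0483]
eef_rot: [-0.053, 0.999, 0.0, 0.0]
contact_force: [-0.2, 2.0, 4.4]
opening: 0.667
finger_force: 25.0
```

```bash
python3 -m inch '-1 0 0 -.002 0 0 0; -1 0 0 -.003 0 0 0; -1 0 0 -.004 0 0 0; -1 0 0 -.006 0 0 0; -1 0 0 -.01 0 0 0; -1 0 0 -.015 0 0 0; -1 0 0 -.015 0 0 0; -1 0 0 -.015 0 0 0; -1 0 0 -.01 0 0 0; -1 0 0 -.005 0 0 0; -1 0 0 0 0 0 0; -1 0 0 0 0 0 0'
python3 - <<'E'
from h import *
s=get_state();Rm=R.from_quat(s['eef_rot']).as_matrix();T=np.array(s['tool_pos']);print(T)
# pan from top: low-saturation, slightly darker than white body
t=np.load("pics/top.npz");p=t['p'];m=camera_model("top")
g=cv2.cvtColor(p,cv2.COLOR_RGB2GRAY);M=np.zeros((480,640),np.uint8);M[220:280,351:412]=1
k=((g<238)&(g>190)&(M>0)).astype(np.uint8);k=cv2.morphologyEx(k,cv2.MORPH_OPEN,np.ones((3,3)))
c=max(cv2.findContours(k,0,1)[0],key=cv2.contourArea);w=onplane(m,c.reshape(-1,2),.042)
e=cv2.fitEllipse(w[:,:2].astype(np.float32));print("pan",e)
print("tool",Rm.T@(np.r_[e[0],.042]-T))
p,d=snapshot("wrist");cv2.imwrite("pics/w5.png",p[...,::-1])
E
```

```text
clock: 16.45
tool_pos: [0.5241, 0.0745, 0.1332]
eef_rot: [-0.053, 0.999, -0.0, -0.0]
contact_force: [-0.3, -1.3, -3.2]
opening: 0.669
finger_force: 25.0
[0.5240774  0.07451741 0.13315386]
pan ((0.5360212922096252, -0.19376826286315918), (0.12535594403743744, 0.13374775648117065), 160.87844848632812)
tool [ 0.01642957 -0.26801446  0.09125354]
```

View pics/w5.png

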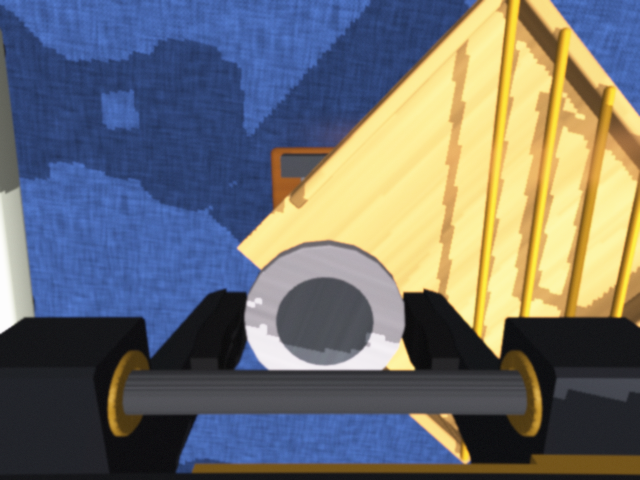

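The disc is held level between the fingers at (325,310), and the tray corner is empty. I'll carry it towards the pan and check part-way.

```bash
python3 -m inch '-1 .001 -.005 0 0 0 0; -1 .001 -.01 0 0 0 0; -1 .001 -.015 -.005 0 0 0; -1 .001 -.02 -.005 0 0 0; -1 .001 -.02 0 0 0 0; -1 .001 -.02 0 0 0 0; -1 .001 -.02 0 0 0 0; -1 .001 -.02 0 0 0 0; -1 .001 -.015 0 0 0 0; -1 .001 -.01 0 0 0 0; -1 0 -.005 0 0 0 0; -1 0 0 0 0 0 0; -1 0 0 0 0 0 0; -1 0 0 0 0 0 0'
python3 - <<'E'
from h import *
s=get_state();Rm=R.from_quat(s['eef_rot']).as_matrix();T=np.array(s['tool_pos']);print(T)
m=camera_model("wrist");p,d=snapshot("wrist");P=cloud(m,d);Z=P[...,2];cv2.imwrite("pics/w6.png",p[...,::-1])
k=((Z>.0385)&(Z<.047)).astype(np.uint8);k=cv2.morphologyEx(k,cv2.MORPH_OPEN,np.ones((5,5)))
c=max(cv2.findContours(k,0,1)[0],key=cv2.contourArea);w=onplane(m,c.reshape(-1,2),.042)
e=cv2.fitEllipse(w[:,:2].astype(np.float32));print("pan",e,np.median(Z[k>0]),cv2.boundingRect(c))
print("circ",cv2.minEnclosingCircle(w[:,:2].astype(np.float32)))
print("tool",Rm.T@(np.r_[e[0],.042]-T))
E
```

```text
clock: 17.67
tool_pos: [0.5314, -0.0838, 0.1432]
eef_rot: [-0.054, 0.999, 0.001, 0.0]
contact_force: [-0.1, -0.0, -2.5]
opening: 0.669
finger_force: 25.0
[ 0.53141053 -0.08376759  0.1431774 ]
pan ((0.5368354916572571, -0.19124802947044373), (0.12040451914072037, 0.1281915009021759), 24.128437042236328) 0.042822921938523495 (30, 125, 222, 210)
circ ((0.5393199324607849, -0.19037453830242157), 0.06453701853752136)
tool [ 0.00623019 -0.10755349  0.10105331]
```

View pics/w6.png

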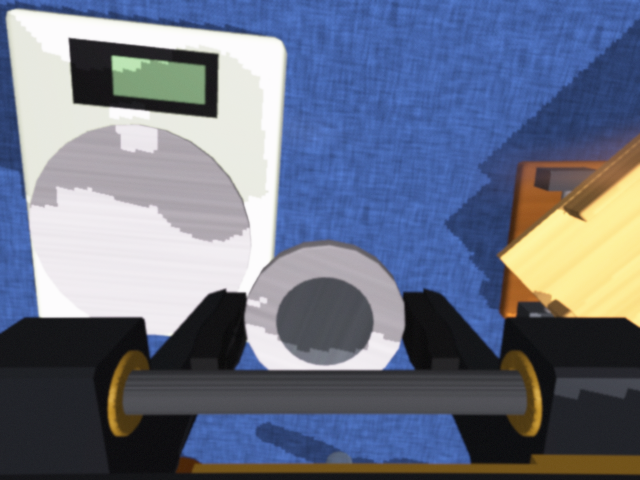

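The pan is at about (140,230), centred at (0.538, −0.191) with radius 64 mm, and the disc is still held level. I'll move over it and descend to just above.

```bash
python3 -m inch '-1 .0005 -.006 0 0 0 0; -1 .0005 -.012 0 0 0 0; -1 .0005 -.018 0 0 0 0; -1 .001 -.02 0 0 0 0; -1 .001 -.02 0 0 0 0; -1 .001 -.016 0 0 0 0; -1 .0005 -.01 .005 0 0 0; -1 0 -.005 .012 0 0 0; -1 0 0 .018 0 0 0; -1 0 0 .018 0 0 0; -1 0 0 .015 0 0 0; -1 0 0 .01 0 0 0; -1 0 0 .005 0 0 0; -1 0 0 0 0 0 0; -1 0 0 0 0 0 0; -1 0 0 0 0 0 0'
```

```text
clock: 19.05
tool_pos: [0.5383, -0.1921, 0.0608]
eef_rot: [-0.053, 0.999, -0.0, 0.001]
contact_force: [0.5, 0.6, -2.5]
opening: 0.668
finger_force: 25.0
```

```bash
python3 -m inch '-1 0 0 .001 0 0 0; -1 0 0 .001 0 0 0; -1 0 0 .001 0 0 0; -1 0 0 .001 0 0 0; -1 0 0 .0007 0 0 0; -1 0 0 .0005 0 0 0; -1 0 0 0 0 0 0; -1 0 0 0 0 0 0; -1 0 0 0 0 0 0'
```

```text
clock: 19.8
tool_pos: [0.5377, -0.1922, 0.0549]
eef_rot: [-0.053, 0.999, 0.0, 0.0]
contact_force: [0.2, -1.2, -1.9]
opening: 0.671
finger_force: 25.0
```

```bash
python3 -m inch '-1 0 0 .0004 0 0 0; -1 0 0 .0004 0 0 0; -1 0 0 0 0 0 0; -1 0 0 0 0 0 0; -1 0 0 0 0 0 0'
```

```text
clock: 20.22
tool_pos: [0.5378, -0.1922, 0.0544]
eef_rot: [-0.053, 0.999, -0.0, 0.0]
contact_force: [-1.0, 0.2, 0.0]
opening: 0.666
finger_force: 25.0
```

```bash
python3 -m inch '-1 0 0 .0004 0 0 0; -1 0 0 .0004 0 0 0; -1 0 0 0 0 0 0; -1 0 0 0 0 0 0; -1 0 0 0 0 0 0'
```

```text
clock: 20.63
tool_pos: [0.5378, -0.1921, 0.0543]
eef_rot: [-0.053, 0.999, -0.0, 0.0]
contact_force: [-2.6, -0.4, 9.0]
opening: 0.675
finger_force: 25.0
```

The disc is firmly on the pan. I'll ease off, release gradually and lift.

```bash
python3 -m inch '-1 0 0 -.0004 0 0 0; -1 0 0 0 0 0 0; .36 0 0 0 0 0 0; .38 0 0 0 0 0 0; .42 0 0 0 0 0 0; .5 0 0 0 0 0 0; .7 0 0 0 0 0 0; 1 0 0 0 0 0 0; 1 0 0 0 0 0 0; 1 0 0 0 0 0 0; 1 0 0 -.003 0 0 0; 1 0 0 -.01 0 0 0; 1 0 0 -.02 0 0 0; 1 0 0 -.03 0 0 0; 1 0 0 -.03 0 0 0; 1 0 0 -.03 0 0 0; 1 0 .02 -.03 0 0 0; 1 0 .02 0 0 0 0; 1 0 0 0 0 0 0; 1 0 0 0 0 0 0' 5
python3 disc.py pics/w7.png .050
```

```text
clock: 22.3
tool_pos: [0.5335, -0.1515, 0.2079]
eef_rot: [-0.054, 0.999, -0.0, 0.001]
contact_force: [-0.4, -0.2, -0.4]
opening: 1.002
finger_force: 0.0
px [269. 219.] circle 0.5386 -0.1911 0.0312 ell [ 0.538  -0.1913] [0.0588 0.0598] z 0.0509 tool [ 0.     -0.04    0.1579]
px [ 29. 116.] circle 0.4846 -0.357 0.0109 ell [ 0.4852 -0.3565] [0.0169 0.0194] z 0.0501 tool [ 0.0704 -0.1985  0.1579]
T [ 0.5335 -0.1515  0.2079] [-0.109  0.994 -0.   ] 22.3
```

View pics/w7.png

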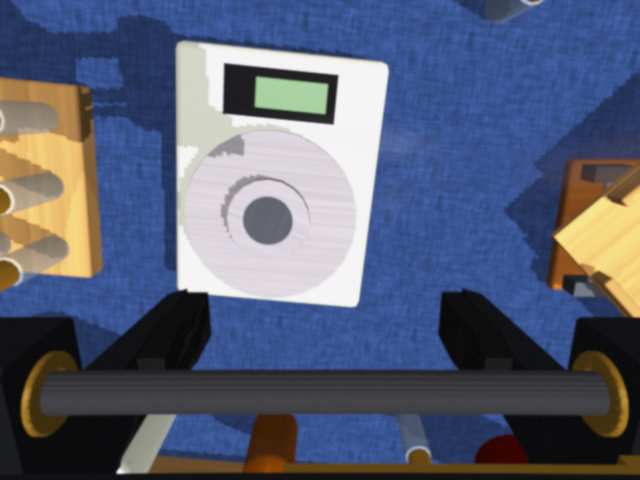

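The disc lies flat at (269,219), centred on the pan at (270,215). Its top is at z 0.050 and the bottles are standing. I'll hand it in.

```bash
python3 -c "from plant import r; print(r.finish_job())"
```

```text
the job is handed in; nothing more can be done
None
```

The job is handed in after about 22 s of robot time: the weight slid to the open corner, the tray was lowered level, and the weight now lies flat within a few mm of the pan's centre, with no bottle or the telephone touched.

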